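# Shut the coolant cock and hold the bayonet test cap home on the mould

## Task

Turn the red cock knob on the mould clockwise until it clicks past its detent to the shut stop. Then take the knurled aluminium test cap from the bench, set it on the brass port stub, turn it until its hidden keyways drop over the lugs, push it fully home against the sprung orange seal and finish while still holding it down there for the leak test. Leave everything else on the bench where it is.

Things in the scene. Friction and masses are not known exactly. Their poses are not given: they have to be found in the camera images.
- cock_grip (a point): Red cock knob on the mould's top face: bar grip 42 mm long, 14 thick, 32 tall, on a 44 mm red disc over a grey 84 mm disc foot; a white mark on one end of the bar. This point is on the turning axis, 7 mm below the bar's top, 43 mm above the mould's top face, and turns with the knob: x lies along the bar, z up.
- cock (a joint): Turn of the red knob in rad: 0 = open (start), 1.2 = shut, at a hard stop; grows clockwise seen from above. A spring detent resists with up to about 0.15 N m to half-way (0.6), then pulls the knob on to 1.2 by itself; let go before half-way it springs back to 0.
- cap_mid (a point): Knurled test cap: round, 50 mm tall, standing upright, mouth down, on the bench, about 0.22 kg, aluminium with a blue disc on top. The upper 22 mm is the solid knurled head, 58 mm wide, to be gripped; below it a 28 mm tall steel skirt, 56 mm wide. This point is on the axis half-way up, 25 mm above the mouth and 25 mm below the top; z up.
- cap_mouth (a point): Centre of the cap's open mouth, at its very bottom; z up. The skirt is hollow: in its lowest 9 mm a 29 mm bore with three keyways, 12 mm wide and 120 degrees apart; wider above. The keyways are hidden inside; their angle is not given.
- port (a point): Brass port stub, 26 mm wide, upright on the mould, with three lugs 8 mm wide, 120 degrees apart, 38 mm across, at an angle that is not given and differs each time. This point is on its axis, level with the lugs' tops; z up, x and y along the mould's sides. Above it the stub goes on 4 mm straight, then 6 mm as a cone. A cap set on it stands with its mouth at this height until turned to its keyways.
- stub_foot (a point): Foot of the stub on the mould's top face, on its axis 26 mm below point port. The mould is a fixed steel block, 250 x 230 x 55 mm. A cap standing on the lugs must be turned at most 120 degrees, either way; it drops when within about 7 degrees. Dropped, its mouth meets the seal 10 mm below point port (16 mm above this point); fully home it is 15 mm below point port.
- seal (a joint): Travel in m of the sprung orange seal ring, 54 mm wide, round the stub's foot: 0 = up, 0.005 = fully pressed, at its stop. It pushes back with 6 N when just touched, 10 N when fully pressed, and lifts the cap again if that is let go.
- plain_plug: Plain brass plug, 50 mm wide head, 45 mm tall; not the test cap. Origin at the centre of its underside. It stands loose on the bench and is to be left where it is.
- jar: Clear jar with a red lid, 64 mm wide, 85 mm tall. Origin at the centre of its underside. It stands loose on the bench and is to be left where it is.
- tape: Ring of blue tape, 90 mm wide, 30 mm tall. Origin at the centre of its underside. It stands loose on the bench and is to be left where it is.
- wrench: Steel wrench lying flat. Origin at its middle, on the underside. It stands loose on the bench and is to be left where it is.
- oil: Grey oil bottle with a blue cap, 60 mm wide, 170 mm tall. Origin at the centre of its underside. It stands loose on the bench and is to be left where it is.
- stones: White box of polishing stones, 100 x 60 x 30 mm. Origin at the centre of its underside. It stands loose on the bench and is to be left where it is.
- driver: Screwdriver lying flat. Origin at its middle, on the underside. It stands loose on the bench and is to be left where it is.
Not all that is in view belongs to the job. Leave any green, purple or turquoise look-alike of the part that bears cap_mid alone.

How it is judged:
By the outcome, as a careful person would: the job done as asked, in the order asked, and still so for the second after the job is handed in, while the arm keeps its last pose, push and grip.
It also fails if it takes over 72 s, if anything falls off the work surface, if the arm or the gripper's body presses on something with over 40 N, if the wrist force passes 120 N, or if a joint passes its speed limit or range.

## Robot

A 7-joint arm with a two-finger parallel gripper is mounted at the origin on the work surface. World frame = base frame: x ahead of the robot, y to its left, z up, the work surface at z = 0. Lengths are in mm, angles in rad, forces in N, time in s.
With the tool pointing down it reaches from about 400 to 750 mm from the base axis. Payload 19.5 kg.
Tool frame: the origin (TCP) lies between the finger pads; the fingertips stand 19 mm ahead of it and the grasp point (between the pads) is the TCP (env.finger_overhang is the z of the fingertips in the tool frame, in mm); z points along the fingers, y is the line along which they close (so a half turn about z gives the same grasp; the last joint's range is limited). The gripper opens to 85 mm and grips with 20 to 120 N. Pads are 22 mm wide; open, the fingers measure 114 mm over their backs; the gripper's body (76 mm by 85 mm) begins 54 mm behind the grasp point. The pads swing forward as they close: fully open they stand 13 mm farther back than shut.
Start: joints at [-1.277, 0.707, -0.028, 1.485, 0.022, 0.951, -0.075], TCP at [189.464, 542.863, 250.268] pointing down, gripper open.
Joint ranges: [-2.71, 2.71], [-0.32, 2.16], [-1.57, 1.52], [0, 2.45], [-1.46, 4.6], [0, 2.02], [-2.83, 2.83]. Speed limits (rad/s): [1.89, 1.89, 2.57, 2.57, 3.01, 3.01, 3.01].

## Interface

Orientations are given as a unit quaternion [x, y, z, w].
In Python, from rig import status, optics, job, env gives the robot as it stands. The module is installed in compiled form; this text tells all that it offers.
- The arm moves only by the shell command python3 -m handwheel 'ROWS'. ROWS is JSON, a list that holds one entry, the list of rows, each a list of 7 numbers: the shift along the tool's x, y, z in m, then the turn, a rotation vector about the tool's x, y, z in degrees, then the closure, from 0 (fully open) to 1 (shut). A call has 1 to 10 rows; each row shifts and turns the commanded pose from where the row before left it, along the tool's axes as they then stand; what a row does not reach is not made up. A row lasts 1/12 s, in which the tool goes at most 41.7 mm and 7.16 degrees, less where a joint would pass 70% of its speed; a pose out of reach is approached as far as the arm can. A call is refused whole if a number of a shift passes 0.0417 or a number of a turn 7.16, either way. A call with a gripper value outside its range is refused whole. The fingers move at their own pace and stop on an object; the grip force is fixed at half the most. Time passes only in rows, so rows that do not move let the fingers close. It gives the time, the measured TCP pose, the force, the opening and the grip force at its end, in the units of the state.
- status.get_obs(): the state, without advancing time (a new reading comes with each control period).
- optics.grab_frame(name): name is "scene" or "top" or "wrist"; returns (picture, depth): 480x640x3 uint8, blue, green, red; 480x640 float32, mm along the optical axis (not along the pixel's ray), 0 where there is no reading.
- optics.camera_params(name): a dict with "fx", "fy", "cx", "cy" (pixels), "extrinsics" (4x4, takes a point from world to camera coordinates); the wrist camera has in their place "hand_eye" (4x4, takes a point from camera to tool coordinates, whose origin is the TCP and whose axes are the flange's). Camera axes: x right, y down, z forward; pixel columns grow to the right and rows downward; lengths in mm; the calibration is good to about 2 mm. A picture is of the moment at which its call begins: read the wrist's pose just before it. camera_params takes no time and is no camera call.
- job.finish_job(): hands the job in; it is judged then, once.
The state is a dict: "t": time; "joints": joint angles; "dq": joint speeds; "tau": joint torques, N m; "eef_pos": TCP position; "tcp_rot": TCP orientation; "contact_force": force on the tool from outside, world axes, zero at the start; "ft_torque": the same for the moment, N m; "grip_width": opening from 0.0 (shut) to 1.0 (fully open); "gripper_force": force on a finger pad.
Only numpy, scipy, OpenCV 4.12 (cv2) and the standard library are available. Lean on these libraries where they do the work, as an engineer would, in place of code of your own. Each camera call takes 0.05 s, during which the arm holds its last target. There are 200 camera calls.

## Working session

There is one attempt and no reset: what is moved stays moved. The work goes in short steps, Python scripts to look and compute and a shell command to move; the robot and the scene stay as the last step left them, time stands still between calls to the robot, and variables do not carry over. Pictures are saved under pics/ and viewed, at most 10 in all, crops included, and the job is handed in when it is done.

```bash
mkdir -p pics; python3 - <<'E'
from rig import status, optics, job, env
import cv2,numpy as np
o=status.get_obs();print(o)
np.set_printoptions(precision=4,suppress=True)
for n in("scene","top"):
    p,d=optics.grab_frame(n);cv2.imwrite(f"pics/{n}0.png",p);np.savez(f"{n}0.npz",p=p,d=d);print(n,optics.camera_params(n))
print(optics.camera_params("wrist"),env.finger_overhang)
E
```

```text
{'t': 0.0, 'joints': array([-1.27669322,  0.7071235 , -0.02764318,  1.48501553,  0.02201756,
        0.9509051 , -0.07547771]), 'dq': array([ 0.00117889, -0.00253507,  0.00051112,  0.00147256, -0.00050696,
       -0.00128292,  0.00029001]), 'tau': array([ 7.12683814e-04, -8.83199072e+01,  1.23492446e+00, -2.36166126e+01,
        1.69881812e-02,  6.61163038e-03, -8.18409762e-05]), 'eef_pos': array([189.38733185, 542.64532666, 249.81155794]), 'tcp_rot': array([ 1.67087716e-01,  9.85941867e-01, -5.68878373e-04, -7.84412015e-05]), 'contact_force': array([ 1.23107137, -0.50317959,  0.13072169]), 'ft_torque': array([ 0.01527686,  0.03679813, -0.01524365]), 'gripper_force': 0.0, 'grip_width': 1.001874319396704}
scene {'fx': 560.2907754574815, 'fy': 560.2907754574815, 'cx': 324.40430163348344, 'cy': 240.65468630582964, 'extrinsics': array([[  -0.8385,    0.5447,    0.0127,  432.635 ],
       [   0.3783,    0.5988,   -0.706 , -119.5679],
       [  -0.3922,   -0.5871,   -0.7081, 1416.9347],
       [   0.    ,    0.    ,    0.    ,    1.    ]])}
top {'fx': 447.51260229744213, 'fy': 447.51260229744213, 'cx': 320.2384239575588, 'cy': 241.41070825090063, 'extrinsics': array([[  -0.0096,   -0.9999,   -0.0076,  -33.1171],
       [  -0.9859,    0.0107,   -0.1672,  528.2693],
       [   0.1673,    0.0059,   -0.9859, 1103.5069],
       [   0.    ,    0.    ,    0.    ,    1.    ]])}
{'fx': 383.8289512826296, 'fy': 383.8289512826296, 'cx': 319.1760566044342, 'cy': 240.41715076532543, 'hand_eye': array([[   0.0003,   -0.9635,   -0.2676,   67.126 ],
       [   1.    ,    0.0004,   -0.0002,    0.4477],
       [   0.0003,   -0.2676,    0.9635, -124.9113],
       [   0.    ,    0.    ,    0.    ,    1.    ]])} 19.0
```

View pics/top0.png

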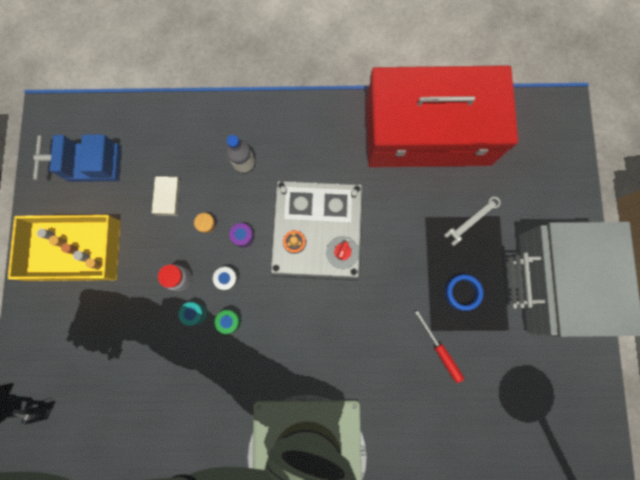

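View pics/scene0.png

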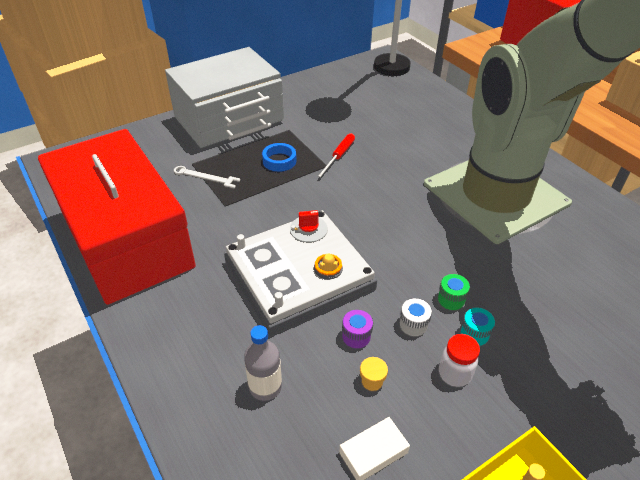

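The top view shows the cap (white with a blue disc) at (224,278), the knob at (342,250) and the stub with its orange ring at (294,242). In the scene view they are at (416,311), (308,220) and (328,264).

```bash
cat > h.py <<'E'
import cv2,numpy as np
from scipy.spatial.transform import Rotation as R
from rig import status, optics
np.set_printoptions(precision=2,suppress=True)
def cam(n,o=None):
    c=optics.camera_params(n)
    K=np.array([[c['fx'],0,c['cx']],[0,c['fy'],c['cy']],[0,0,1]])
    if n=='wrist':
        T=np.eye(4);T[:3,:3]=R.from_quat(o['tcp_rot']).as_matrix();T[:3,3]=o['eef_pos'];M=T@c['hand_eye']
    else: M=np.linalg.inv(c['extrinsics'])
    return K,M   # M camera->world
def ray(KM,uv):
    K,M=KM;d=M[:3,:3]@np.linalg.inv(K)@[uv[0],uv[1],1.];return M[:3,3],d/np.linalg.norm(d)
def onz(KM,uv,z):
    o,d=ray(KM,uv);return o+d*(z-o[2])/d[2]
def tri(rays):
    A=np.zeros((3,3));b=np.zeros(3)
    for o,d in rays:
        P=np.eye(3)-np.outer(d,d);A+=P;b+=P@o
    x=np.linalg.solve(A,b);return x,[np.linalg.norm((np.eye(3)-np.outer(d,d))@(x-o)) for o,d in rays]
def proj(KM,X):
    K,M=KM;p=K@(M[:3,:3].T@(np.array(X)-M[:3,3]));return p[:2]/p[2]
def depthpts(KM,d,m):
    K,M=KM;v,u=np.nonzero(m&(d>0));z=d[v,u];P=np.c_[(u-K[0,2])/K[0,0]*z,(v-K[1,2])/K[1,1]*z,z];return P@M[:3,:3].T+M[:3,3]
def hsv(p,lo,hi,box=None):
    m=cv2.inRange(cv2.cvtColor(p,cv2.COLOR_BGR2HSV),lo,hi)>0
    if box:
        b=np.zeros_like(m);b[box[1]:box[3],box[0]:box[2]]=1;m&=b
    return m
def cen(m):
    n,l,s,c=cv2.connectedComponentsWithStats(m.astype(np.uint8));i=1+s[1:,4].argmax();return c[i],s[i]
E
python3 - <<'E'
from h import *
T=np.load('top0.npz');S=np.load('scene0.npz');kt,ks=cam('top'),cam('scene')
def pair(name,lo,hi,bt,bs):
    mt,ms=hsv(T['p'],lo,hi,bt),hsv(S['p'],lo,hi,bs)
    a,sa=cen(mt);b,sb=cen(ms);print(name,a,sa,b,sb,tri([ray(kt,a),ray(ks,b)]))
    P=depthpts(kt,T['d'],mt);Q=depthpts(ks,S['d'],ms);print('  depth',np.median(P,0),P[:,2].max(),np.median(Q,0),Q[:,2].max())
pair('cap blue',(95,100,60),(125,255,255),(205,260,245,300),(398,296,436,340))
pair('ring',(8,120,100),(25,255,255),(275,225,312,258),(308,245,350,285))
pair('red',(0,150,60),(7,255,255),(325,230,362,268),(285,200,335,245))
E
```

```text
cap blue [223.68 277.66] [219 273  10  11  85] [416.3  309.45] [408 304  17  12 155] (array([437.04, 205.73,  49.82]), [np.float64(0.19564559681818242), np.float64(0.19564559681815863)])
  depth [436.1  205.58  50.4 ] 54.46160252847926 [437.63 206.1   50.28] 54.445217781417
ring [293.81 241.2 ] [283 231  22  22 295] [328.2  265.04] [315 254  27  22 413] (array([525.69,  27.89,  65.19]), [np.float64(0.08148031709418144), np.float64(0.08148031709409846)])
  depth [521.99  27.31  71.54] 96.64919740336927 [531.95  35.97  70.88] 92.351306957166
red [342.83 250.2 ] [335 242  16  17 178] [308.08 220.56] [299 211  20  21 349] (array([498.86, -94.15,  80.17]), [np.float64(0.39442113124381795), np.float64(0.39442113124380734)])
  depth [498.4  -94.9   76.34] 108.74931854036231 [502.59 -87.78  86.5 ] 107.36343775420085
```

```bash
python3 -m handwheel '[[[-0.032,-0.0188,0,0,0,0,0],[-0.032,-0.0188,0,0,0,0,0],[-0.032,-0.0188,0,0,0,0,0],[-0.032,-0.0188,0,0,0,0,0],[-0.032,-0.0188,0,0,0,0,0],[-0.032,-0.0188,0,0,0,0,0],[-0.032,-0.0188,0,0,0,0,0],[-0.032,-0.0188,0,0,0,0,0],[-0.032,-0.0188,0,0,0,0,0],[-0.032,-0.0188,0,0,0,0,0]]]'; cat > st.py <<'E'
from h import *
o=status.get_obs();Rm=R.from_quat(o['tcp_rot']).as_matrix()
print(o['t'],o['eef_pos'],'yaw_y',np.degrees(np.arctan2(Rm[1,1],Rm[0,1])),'z',Rm[:,2],'j',o['joints'],'F',o['contact_force'],'M',o['ft_torque'],o['grip_width'],o['gripper_force'])
def to(x,y,z): print('tool shift',Rm.T@(np.array([x,y,z])-o['eef_pos']))
import sys
if len(sys.argv)>3: to(*map(float,sys.argv[1:4]))
E
python3 st.py 515 -30 250
```

```text
t: 0.93
eef_pos: [430.5, 258.2, 250.2]
tcp_rot: [0.167, 0.986, -0.0, -0.0]
contact_force: [-1.0, 0.1, -0.1]
grip_width: 1.003
gripper_force: 0.0
0.9333 [430.47 258.25 250.19] yaw_y 70.7618259476271 z [-0. -0. -1.] j [-0.55  0.6  -0.09  1.74  0.07  0.8   0.56] F [-0.95  0.14 -0.08] M [ 0.06  0.02 -0.03] 1.0027715188920396 0.0
tool shift [-174.79 -244.3     0.24]
```

```bash
python3 -m handwheel '[[[-0.0219,-0.0306,0,0,0,0,0],[-0.0219,-0.0306,0,0,0,0,0],[-0.0219,-0.0306,0,0,0,0,0],[-0.0219,-0.0306,0,0,0,0,0],[-0.0219,-0.0306,0,0,0,0,0],[-0.0219,-0.0306,0,0,0,0,0],[-0.0219,-0.0306,0,0,0,0,0],[-0.0219,-0.0306,0,0,0,0,0],[0,0,0,0,0,0,0]]]'>/dev/null;  python3 - <<'E'
from h import *
o=status.get_obs();p,d=optics.grab_frame('wrist');cv2.imwrite('pics/w1.png',p);np.savez('w1.npz',p=p,d=d,pos=o['eef_pos'],rot=o['tcp_rot'])
print(o['eef_pos'],o['joints'])
k=cam('wrist',o)
for X in [(499,-94,98),(522,27.5,81),(437,206,50)]: print(proj(k,X))
E
```

```text
[515.19 -36.4  249.88] [ 0.08  0.62 -0.14  1.7   0.11  0.83  1.12]
[239.19 232.94]
[400.17 203.41]
[588.14  11.77]
```

View pics/w1.png

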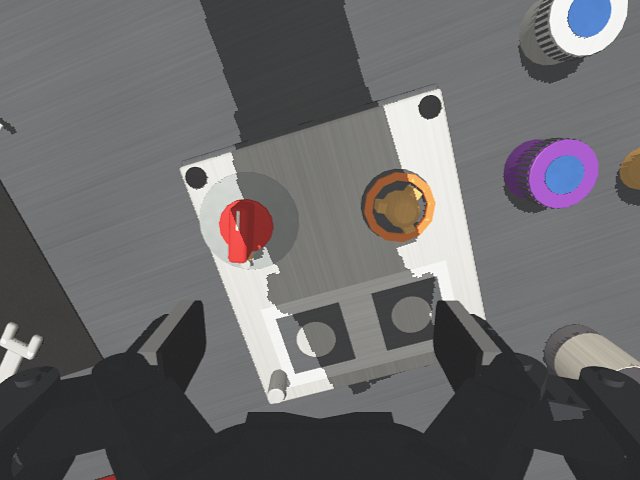

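The wrist view shows the knob at about (245,228), its bar near vertical in the picture, and the stub at (398,205). I'll get the bar's top face and the stub's lugs from these pixels and check the heights.

```bash
python3 - <<'E'
from h import *
w=np.load('w1.npz');o=dict(eef_pos=w['pos'],tcp_rot=w['rot']);k=cam('wrist',o);p,d=w['p'],w['d']
b=np.zeros(d.shape,bool);b[190:275,210:290]=1
P=depthpts(k,d,b);
print('z hist',np.histogram(P[:,2],bins=np.arange(50,115,5)))
Q=P[P[:,2]>101];r=cv2.minAreaRect(Q[:,:2].astype(np.float32));print('bar top',len(Q),Q.mean(0),np.median(Q[:,2]),r)
print('pca',np.linalg.eigh(np.cov(Q[:,:2].T)))
D=P[(P[:,2]>70)&(P[:,2]<77)];print('disc',cv2.minEnclosingCircle(D[:,:2].astype(np.float32)))
b[:]=0;b[160:250,355:445]=1
P=depthpts(k,d,b);print(np.histogram(P[:,2],bins=np.arange(50,100,3)))
for lo,hi in[(66,74),(78.5,83.5),(87,95)]:
    D=P[(P[:,2]>lo)&(P[:,2]<hi)];c,rr=cv2.minEnclosingCircle(D[:,:2].astype(np.float32));print(lo,len(D),D.mean(0),c,rr)
# mould corners heights / direction
E
python3 - <<'E'
import cv2
a=cv2.imread('pics/w1.png')
c=cv2.hconcat([cv2.resize(a[170:280,200:300],(364,400)),cv2.resize(a[155:255,350:450],(400,400))]);cv2.imwrite('pics/c1.png',c)
E
```

```text
z hist (array([  30, 1814, 2193,   95,  431,  690,   67,   74,   75,   83,  231,
        859]), array([ 50,  55,  60,  65,  70,  75,  80,  85,  90,  95, 100, 105, 110]))
bar top 1072 [498.57 -92.7  105.79] 105.96421556645885 ((499.2422180175781, -93.72938537597656), (14.48051643371582, 41.74441146850586), 65.44368743896484)
pca EighResult(eigenvalues=array([ 15.98, 140.94]), eigenvectors=array([[-0.42, -0.91],
       [-0.91,  0.42]]))
disc ((505.40771484375, -97.38247680664062), 28.81138038635254)
(array([   0, 1304, 2583,  973,  212,   60,  185, 1481,   48,   50,  247,
         75,  253,  315,  277,    0]), array([50, 53, 56, 59, 62, 65, 68, 71, 74, 77, 80, 83, 86, 89, 92, 95, 98]))
66 1716 [525.99  27.6   71.9 ] (527.296875, 27.48886489868164) 28.414640426635742
78.5 295 [524.35  26.7   81.79] (527.4764404296875, 27.268320083618164) 19.398714065551758
87 777 [526.25  26.91  90.75] (526.9653930664062, 27.30440330505371) 12.783987998962402
```

View pics/c1.png

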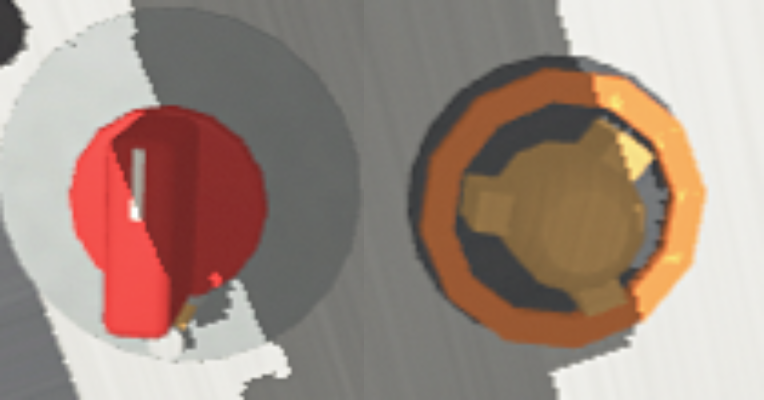

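The bar top is at (499,-94), z 106, and measures 14.5×41.7 mm with its long axis at 155°. That fits the given sizes. The stub is at (527,27) with lug tops at z 82. Next I'll turn so the fingers close across the bar, and descend.

```bash
python3 -m handwheel '[[[0,0,0,0,0,5.36,0],[-0.0047,-0.0294,0,0,0,0,0],[-0.0046,-0.0294,0,0,0,0,0],[0,0,0.04,0,0,0,0.3],[0,0,0.03,0,0,0,0.3],[0,0,0.03,0,0,0,0.3],[0,0,0,0,0,0,0.3],[0,0,0,0,0,0,0.3]]]'>/dev/null; python3 st.py 499.2 -93.7 98
```

```text
2.4 [498.01 -85.52 150.19] yaw_y 65.45481207901196 z [-0.  0. -1.] j [ 0.16  0.76 -0.1   1.85  0.13  0.54  1.12] F [ 0.37 -0.1   0.69] M [0.06 0.02 0.  ] 0.7019669575364526 0.0
tool shift [-4.6  -6.91 52.19]
```

```bash
python3 -m handwheel '[[[-0.0046,-0.0069,0,0,0,0,0.3],[0,0,0,0,0,0,0.3],[0,0,0,0,0,0,0.3]]]'>/dev/null; python3 st.py 499.2 -93.7 98; python3 - <<'E'
from h import *
o=status.get_obs();p,d=optics.grab_frame('wrist');k=cam('wrist',o)
u,v=proj(k,(499,-94,105)).astype(int);b=np.zeros(d.shape,bool);b[max(0,v-60):v+60,u-60:u+60]=1
b&=hsv(p,(0,120,40),(8,255,255))
P=depthpts(k,d,b);Q=P[(P[:,2]>102)&(P[:,2]<110)];print(len(Q),np.median(Q[:,2]),cv2.minAreaRect(Q[:,:2].astype(np.float32)))
E
```

```text
2.65 [500.22 -95.11 151.71] yaw_y 65.34659685740344 z [ 0. -0. -1.] j [ 0.18  0.76 -0.1   1.84  0.14  0.55  1.13] F [-0.33 -0.04 -0.09] M [-0.   -0.04 -0.  ] 0.7012324703284067 0.0
tool shift [ 1.64  0.84 53.7 ]
2160 105.97552509460708 ((498.8299255371094, -93.63355255126953), (13.791439056396484, 41.07724380493164), 65.82461547851562)
```

```bash
python3 -m handwheel '[[[0.0016,0.0008,0.03,0,0,0,0.3],[0,0,0.0235,0,0,0,0.3],[0,0,0,0,0,0,0.6],[0,0,0,0,0,0,1],[0,0,0,0,0,0,1],[0,0,0,0,0,0,1],[0,0,0,0,0,0,1],[0,0,0,0,0,0,1],[0,0,0,0,0,0,1]]]'>/dev/null; python3 st.py
```

```text
3.45 [498.76 -93.96  98.51] yaw_y 65.34967163611552 z [ 0. -0. -1.] j [ 0.17  0.85 -0.08  1.88  0.15  0.41  1.11] F [-4.19 -4.84 10.93] M [-0.87  0.77 -0.01] 0.15337281584629647 58.76833498477936
```

Gripped (0.153×85 = 13 mm). Turning clockwise, which is +z of the tool.

```bash
python3 -m handwheel '[[[0,0,0,0,0,7,1],[0,0,0,0,0,7,1],[0,0,0,0,0,7,1],[0,0,0,0,0,7,1],[0,0,0,0,0,7,1],[0,0,0,0,0,7,1],[0,0,0,0,0,7,1],[0,0,0,0,0,7,1],[0,0,0,0,0,7,1],[0,0,0,0,0,5,1]]]'>/dev/null; python3 st.py;python3 -m handwheel '[[[0,0,0,0,0,1,1],[0,0,0,0,0,1,1],[0,0,0,0,0,0,1]]]'>/dev/null; python3 st.py
```

```text
4.2833 [498.89 -94.07  98.51] yaw_y -3.05699096269515 z [ 0. -0. -1.] j [ 0.02  0.87  0.18  1.89 -0.35  0.42  0.41] F [-4.06 -6.59 10.9 ] M [-1.62  1.11 -0.05] 0.1509755567698863 58.867040276527405
4.5333 [498.88 -94.07  98.53] yaw_y -4.655990180204005 z [ 0. -0. -1.] j [ 0.02  0.87  0.19  1.89 -0.36  0.42  0.4 ] F [-5.28 -8.08 12.03] M [-1.78  0.99  0.97] 0.15416168010555034 60.53000450134277
```

```bash
python3 -m handwheel '[[[0,0,0,0,0,-1.5,0.7],[0,0,0,0,0,0,0.5],[0,0,0,0,0,0,0.3],[0,0,0,0,0,0,0.2],[0,0,-0.03,0,0,0,0],[0,0,-0.04,0,0,0,0],[0,0,-0.04,0,0,0,0],[0,0,0,0,0,0,0],[0,0,0,0,0,0,0]]]'>/dev/null; python3 st.py 437 206 200; python3 - <<'E'
from h import *
o=status.get_obs();p,d=optics.grab_frame('wrist');cv2.imwrite('pics/w2.png',p);k=cam('wrist',o)
u,v=proj(k,(499,-94,105)).astype(int);b=np.zeros(d.shape,bool);b[max(0,v-60):v+60,u-60:u+60]=1
b&=hsv(p,(0,120,40),(8,255,255))
P=depthpts(k,d,b);Q=P[(P[:,2]>102)&(P[:,2]<110)];print(len(Q),np.median(Q[:,2]),cv2.minAreaRect(Q[:,:2].astype(np.float32)))
E
```

```text
5.2833 [499.2  -92.89 208.53] yaw_y -3.0918356621844665 z [ 0. -0. -1.] j [-0.04  0.69  0.29  1.79 -0.29  0.7   0.36] F [ 0.34  0.74 -0.69] M [0.02 0.04 0.03] 0.9949632412589239 0.0
tool shift [295.1  -78.26   8.3 ]
1286 105.9995938386524 ((499.53790283203125, -93.39716339111328), (41.12565231323242, 13.733085632324219), 87.3712158203125)
```

The bar's long axis now lies at 87.4°. It turned 68.3°, about 1.2 rad, so the cock is shut. Next, the cap.

```bash
python3 -m handwheel '[[[0.0369,-0.0098,0,0,0,0,0],[0.0369,-0.0098,0,0,0,0,0],[0.0369,-0.0098,0,0,0,0,0],[0.0369,-0.0098,0,0,0,0,0],[0.0369,-0.0098,0,0,0,0,0],[0.0369,-0.0098,0,0,0,0,0],[0.0369,-0.0098,0,0,0,0,0],[0.0369,-0.0098,0,0,0,0,0],[0,0,0,0,0,-7,0],[0,0,0,0,0,-7,0]]]'>/dev/null;python3 -m handwheel '[[[0,0,0,0,0,-7,0],[0,0,0,0,0,-7,0],[0,0,0,0,0,-7,0],[0,0,0,0,0,-7,0],[0,0,0,0,0,-7,0],[0,0,0,0,0,-7,0],[0,0,0,0,0,-7,0],[0,0,0,0,0,-7,0],[0,0,0,0,0,-7,0],[0,0,0,0,0,-7,0]]]'>/dev/null;python3 -m handwheel '[[[0,0,0,0,0,-7,0],[0,0,0,0,0,0,0],[0,0,0,0,0,0,0]]]'>/dev/null; python3 - <<'E'
from h import *
import runpy;runpy.run_path('st.py')
o=status.get_obs();p,d=optics.grab_frame('wrist');cv2.imwrite('pics/w3.png',p);k=cam('wrist',o)
u,v=proj(k,(437,206,50)).astype(int);b=np.zeros(d.shape,bool);b[max(0,v-90):v+90,u-90:u+90]=1;print(u,v)
m=hsv(p,(95,100,60),(125,255,255))&b
P=depthpts(k,d,m);print('blue',cen(m)[0],np.median(P,0),cv2.minEnclosingCircle(P[:,:2].astype(np.float32)))
P=depthpts(k,d,b);P=P[(P[:,2]>46)&(P[:,2]<56)];print('top',len(P),np.median(P[:,2]),cv2.minEnclosingCircle(P[:,:2].astype(np.float32)))
print(onz(k,cen(m)[0],50))
E
```

```text
7.25 [435.96 205.71 206.03] yaw_y 87.65939732626146 z [-0. -0. -1.] j [-0.45  0.64 -0.1   1.87  0.1   0.64  0.92] F [ 0.98 -0.29  0.68] M [ 0.02 -0.02  0.01] 1.0033343090262001 0.0
319 228
blue [318.57 230.  ] [437.97 205.34  52.16] ((438.2396240234375, 205.316650390625), 15.94580364227295)
top 4607 51.492547259577634 ((415.81939697265625, 227.12030029296875), 60.49724578857422)
[438.5 205.3  50. ]
```

View pics/w3.png

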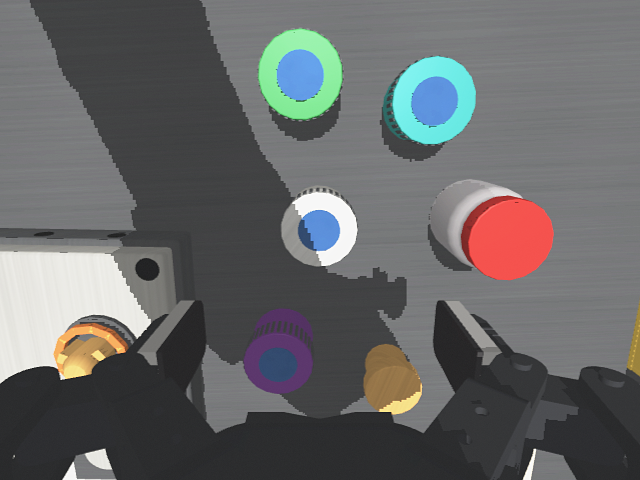

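The wrist view shows the cap's blue disc at (319,230) with clear room for the fingers. The jar is to the right at (508,237) and the mould to the left. The cap is at (438,205.4) with its top at z about 50–52. Descending.

```bash
python3 -m handwheel '[[[-0.0018,0,0.04,0,0,0,0.12],[0,0,0.04,0,0,0,0.12],[0,0,0.04,0,0,0,0.12],[0,0,0.03,0,0,0,0.12],[0,0,0.02,0,0,0,0.12],[0,0,0,0,0,0,0.12],[0,0,0,0,0,0,0.12]]]'; python3 st.py 437.9 205.4 35
```

```text
t: 7.88
eef_pos: [437.6, 205.7, 36.6]
tcp_rot: [0.019, 1.0, -0.001, -0.001]
contact_force: [0.8, -0.1, 0.5]
grip_width: 0.878
gripper_force: 0.0
7.8833 [437.6  205.7   36.57] yaw_y 87.78326752010089 z [-0. -0. -1.] j [-0.49  0.96 -0.04  1.99  0.15  0.2   0.88] F [ 0.8  -0.14  0.54] M [ 0.02 -0.   -0.04] 0.8776441868715401 0.0
tool shift [-0.32 -0.29  1.57]
```

```bash
python3 -m handwheel '[[[0,0,0.001,0,0,0,0.25],[0,0,0,0,0,0,0.3],[0,0,0,0,0,0,0.5],[0,0,0,0,0,0,1],[0,0,0,0,0,0,1],[0,0,0,0,0,0,1],[0,0,0,0,0,0,1],[0,0,0,0,0,0,1]]]'; python3 st.py
```

```text
t: 8.55
eef_pos: [438.6, 206.0, 37.4]
tcp_rot: [0.019, 1.0, 0.0, 0.001]
contact_force: [-3.3, -1.2, 15.8]
grip_width: 0.66
gripper_force: 60.7
8.55 [438.6  206.02  37.42] yaw_y 87.85215692738527 z [ 0.  0. -1.] j [-0.49  0.96 -0.04  1.99  0.15  0.2   0.88] F [-3.27 -1.17 15.8 ] M [-0.18  0.43 -0.04] 0.6603949012787985 60.7442307472229
```

```bash
python3 -m handwheel '[[[0,0,-0.01,0,0,0,1],[0,0,-0.03,0,0,0,1],[0,0,-0.04,0,0,0,1],[0,0,-0.04,0,0,0,1],[0,0,-0.02,0,0,0,1],[0,0,0,0,0,0,1],[0,0,0,0,0,0,1]]]' >/dev/null; python3 st.py 527.2 27.4 167; python3 - <<'E'
from h import *
o=status.get_obs();p,d=optics.grab_frame('wrist');cv2.imwrite('pics/w4.png',p);k=cam('wrist',o)
m=hsv(p,(95,100,40),(125,255,255),(220,200,420,470));print(m.sum(),cen(m))
P=depthpts(k,d,m);T=np.eye(4);Rm=R.from_quat(o['tcp_rot']).as_matrix();print('blue in tool',np.median((P-o['eef_pos'])@Rm,0))
E
```

```text
9.1333 [438.35 205.86 177.35] yaw_y 87.866895129491 z [ 0.  0. -1.] j [-0.45  0.69 -0.1   1.9   0.12  0.55  0.91] F [ 0.87 -0.36 -3.07] M [-0.05  0.03  0.02] 0.6629862078101594 64.9949848651886
tool shift [ -95.41 -175.04   10.37]
6740 (array([319.08, 346.22]), array([ 271,  303,   97,   88, 6740], dtype=int32))
blue in tool [  0.94   0.18 -14.56]
```

View pics/w4.png

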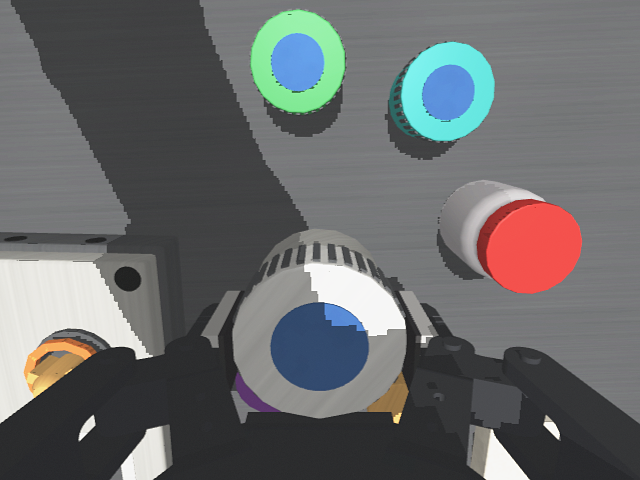

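The cap is held upright, centred at (319,346), with its axis 0.9 mm off the TCP in tool x and its mouth about 35 mm below the TCP. I'll move to where the port is unobstructed in the wrist view, keeping the same yaw.

```bash
python3 -m handwheel '[[[-0.0285,-0.029,0,0,0,0,1],[-0.0285,-0.029,0,0,0,0,1],[-0.0285,-0.029,0,0,0,0,1],[-0.0285,-0.029,0,0,0,0,1],[-0.0285,-0.029,0,0,0,0,1],[-0.0285,-0.029,0,0,0,0,1],[0,0,0,0,0,0,1],[0,0,0,0,0,0,1],[0,0,0,0,0,0,1]]]' >/dev/null; python3 - <<'E'
from h import *
import runpy;runpy.run_path('st.py')
o=status.get_obs();p,d=optics.grab_frame('wrist');cv2.imwrite('pics/w5.png',p);np.savez('w5.npz',p=p,d=d,pos=o['eef_pos'],rot=o['tcp_rot']);k=cam('wrist',o)
Rm=R.from_quat(o['tcp_rot']).as_matrix()
u,v=proj(k,(527,27,81)).astype(int);print(u,v);b=np.zeros(d.shape,bool);b[max(0,v-70):v+70,u-70:u+70]=1
P=depthpts(k,d,b)
P=P[np.hypot(P[:,0]-527,P[:,1]-27)<36]
for lo,hi in[(68,74),(78.5,83.5),(87,95)]:
    D=P[(P[:,2]>lo)&(P[:,2]<hi)];c,rr=cv2.minEnclosingCircle(D[:,:2].astype(np.float32));print(lo,len(D),np.median(D[:,2]),c,rr)
C=P[P[:,2]>90.5];print('tip',len(C),C.mean(0),cv2.minAreaRect(C[:,:2].astype(np.float32)))
L=P[(P[:,2]>79)&(P[:,2]<84)];a=np.degrees(np.arctan2(L[:,1]-27.4,L[:,0]-527.2));r=np.hypot(L[:,1]-27.4,L[:,0]-527.2)
print(np.histogram(a[(r>14.5)],bins=np.arange(-180,181,15)))
E
```

```text
9.9333 [601.74  26.16 174.56] yaw_y 87.90985631379534 z [-0.  0. -1.] j [-0.01  0.84 -0.17  1.47  0.17  0.85  1.29] F [-0.99  0.11 -2.35] M [ 0.08 -0.02 -0.03] 0.6620793041723028 65.18926620483398
315 119
68 3244 72.26204089584527 (527.10693359375, 27.536449432373047) 28.366262435913086
78.5 514 82.21437409163383 (527.2454833984375, 27.273405075073242) 19.29612159729004
87 1728 91.33291575815679 (527.2908935546875, 27.29098129272461) 12.843313217163086
tip 1067 [527.27  27.38  92.06] ((527.3079223632812, 27.24285125732422), (19.589698791503906, 18.93949317932129), 66.81273651123047)
(array([ 0,  0,  0, 47, 74, 15,  0,  0,  0,  0,  0, 47, 66, 13,  0,  0,  0,
        0,  0, 51, 76, 12,  0,  0]), array([-180, -165, -150, -135, -120, -105,  -90,  -75,  -60,  -45,  -30,
        -15,    0,   15,   30,   45,   60,   75,   90,  105,  120,  135,
        150,  165,  180]))
```

```bash
python3 -m handwheel '[[[0.037,-0.001,0,0,0,0,1],[0.0365,-0.0008,0,0,0,0,1],[0,0,0.02,0,0,0,1],[0,0,0.022,0,0,0,1],[0,0,0,0,0,0,1],[0,0,0,0,0,0,1],[0,0,0,0,0,0,1]]]' >/dev/null; python3 st.py 528.2 27.1 118
```

```text
10.5667 [529.28  27.15 134.66] yaw_y 87.93718169562821 z [ 0.  0. -1.] j [-0.03  0.81 -0.14  1.78  0.2   0.56  1.23] F [ 0.81 -0.48 -0.78] M [ 0.02 -0.01  0.05] 0.6609242053159017 65.15054941177368
tool shift [ 1.09 -0.09 16.66]
```

```bash
python3 -m handwheel '[[[0.0011,0,0,0,0,0,1],[0,0,0.005,0,0,0,1],[0,0,0.005,0,0,0,1],[0,0,0.004,0,0,0,1],[0,0,0,0,0,0,1],[0,0,0,0,0,0,1]]]' ; python3 -m handwheel '[[[0,0,0.002,0,0,0,1],[0,0,0.002,0,0,0,1],[0,0,0,0,0,0,1]]]'; python3 st.py 528.2 27.1 118
```

```text
t: 11.07
eef_pos: [527.8, 26.6, 119.5]
tcp_rot: [0.018, 1.0, -0.0, -0.0]
contact_force: [-0.6, 0.4, -2.4]
grip_width: 0.658
gripper_force: 65.2
t: 11.32
eef_pos: [528.7, 26.6, 117.9]
tcp_rot: [0.018, 1.0, -0.0, 0.002]
contact_force: [-8.2, -0.4, 45.7]
grip_width: 0.661
gripper_force: 70.3
11.3167 [528.7   26.65 117.9 ] yaw_y 87.89097736073587 z [ 0. -0. -1.] j [-0.04  0.84 -0.14  1.8   0.2   0.52  1.23] F [-8.2  -0.35 45.67] M [-0.2   2.    0.07] 0.6613900025233963 70.27811765670776
tool shift [ 0.52  0.43 -0.11]
```

The cap is standing on the lugs. I'll ease the push to about 15 N and turn clockwise in small steps, stopping on a drop.

```bash
cat > ck.py <<'E'
from h import *
import sys
o=status.get_obs();Rm=R.from_quat(o['tcp_rot']).as_matrix()
print(o['t'],o['eef_pos'],'yaw %.1f'%np.degrees(np.arctan2(Rm[1,1],Rm[0,1])),'F',o['contact_force'],'M',o['ft_torque'],'j7 %.2f'%o['joints'][6])
sys.exit(o['eef_pos'][2]<116.9 or abs(o['ft_torque'][2])>2.5)
E
python3 -m handwheel '[[[0,0,-0.0013,0,0,0,1],[0,0,0,0,0,0,1]]]'>/dev/null; python3 ck.py &&
python3 -m handwheel '[[[0,0,0,0,0,6,1],[0,0,0,0,0,6,1],[0,0,0,0,0,0,1]]]'>/dev/null; python3 ck.py &&
python3 -m handwheel '[[[0,0,0,0,0,6,1],[0,0,0,0,0,6,1],[0,0,0,0,0,0,1]]]'>/dev/null && python3 ck.py
```

```text
11.4833 [528.29  26.63 118.27] yaw 87.9 F [-4.14 -0.19 21.08] M [-0.13  0.96  0.01] j7 1.23
11.4833 [528.29  26.63 118.27] yaw 87.9 F [-4.14 -0.19 21.08] M [-0.13  0.96  0.01] j7 1.23False
False
```

```bash
sed -i 's/sys.exit(\(.*\))$/sys.exit(int(\1))/; s/116.9/117.75/' ck.py
python3 -m handwheel '[[[0,0,0,0,0,6,1],[0,0,0,0,0,6,1],[0,0,0,0,0,0,1]]]'>/dev/null; python3 ck.py &&
python3 -m handwheel '[[[0,0,0,0,0,6,1],[0,0,0,0,0,6,1],[0,0,0,0,0,0,1]]]'>/dev/null && python3 ck.py &&
python3 -m handwheel '[[[0,0,0,0,0,6,1],[0,0,0,0,0,6,1],[0,0,0,0,0,0,1]]]'>/dev/null && python3 ck.py &&
python3 -m handwheel '[[[0,0,0,0,0,6,1],[0,0,0,0,0,6,1],[0,0,0,0,0,0,1]]]'>/dev/null && python3 ck.py
```

```text
11.7333 [528.86  26.63 118.26] yaw 75.5 F [-1.37 -1.38 18.86] M [-0.17  0.11 -0.17] j7 1.09
11.9833 [528.87  26.63 118.17] yaw 63.5 F [ 0.25 -1.13 17.3 ] M [-0.11  0.03 -0.11] j7 0.96
12.2333 [528.73  26.59 117.9 ] yaw 51.5 F [-0.23  0.5  10.28] M [-0.26  0.02 -0.04] j7 0.83
12.4833 [528.04  26.78 117.21] yaw 39.6 F [ 0.53 -0.23 -2.48] M [0.01 0.   0.  ] j7 0.70
```

The force has vanished at yaw 39.6°, so the keyways have opened. Pushing down gently.

```bash
python3 -m handwheel '[[[0,0,0.001,0,0,0,1],[0,0,0.001,0,0,0,1],[0,0,0,0,0,0,1]]]'>/dev/null; python3 ck.py; python3 -m handwheel '[[[0,0,0.001,0,0,0,1],[0,0,0.001,0,0,0,1],[0,0,0,0,0,0,1]]]'>/dev/null; python3 ck.py
```

```text
12.7333 [527.8   26.63 114.83] yaw 40.0 F [-0.17  0.99 -2.35] M [-0.   -0.03 -0.03] j7 0.70
12.9833 [527.84  26.61 112.88] yaw 39.9 F [ 0.3  -0.16 -2.64] M [ 0.01 -0.01  0.03] j7 0.70
```

```bash
python3 -m handwheel '[[[0,0,0.002,0,0,0,1],[0,0,0.002,0,0,0,1],[0,0,0,0,0,0,1]]]'>/dev/null; python3 ck.py; python3 -m handwheel '[[[0,0,0.001,0,0,0,1],[0,0,0.001,0,0,0,1],[0,0,0,0,0,0,1]]]'>/dev/null; python3 ck.py;python3 -m handwheel '[[[0,0,0.0015,0,0,0,1],[0,0,0.0015,0,0,0,1],[0,0,0,0,0,0,1]]]'>/dev/null; python3 ck.py
```

```text
13.2333 [527.82  26.64 108.71] yaw 39.9 F [-0.71 -0.89 -2.68] M [ 0.05 -0.02 -0.04] j7 0.70
13.4833 [527.87  26.63 107.11] yaw 39.9 F [-2.62  0.07  5.26] M [0.01 0.45 0.02] j7 0.70
13.7333 [527.88  26.63 104.16] yaw 39.9 F [-1.84 -0.72  5.78] M [ 0.03  0.51 -0.01] j7 0.70
```

```bash
python3 -m handwheel '[[[0,0,0.001,0,0,0,1],[0,0,0,0,0,0,1],[0,0,0,0,0,0,1]]]'>/dev/null; python3 ck.py; python3 -m handwheel '[[[0,0,0.001,0,0,0,1],[0,0,0,0,0,0,1],[0,0,0,0,0,0,1]]]'>/dev/null; python3 ck.py
```

```text
13.9833 [527.87  26.62 103.48] yaw 39.9 F [-3.23 -0.9   9.39] M [0.02 0.77 0.07] j7 0.70
14.2333 [528.    26.56 103.31] yaw 39.9 F [-8.12  0.63 30.58] M [-0.09  1.81  0.01] j7 0.70
```

It hit the hard stop at z 103.3, 15 mm below the lug-standing height, with a 30 N push. One look before handing in.

```bash
python3 - <<'E'
from h import *
p,d=optics.grab_frame('scene');q,_=optics.grab_frame('wrist')
cv2.imwrite('pics/end.png',cv2.hconcat([p[180:420,150:500],q[180:420,200:440]]))
E
python3 ck.py
```

```text
14.3333 [527.98  26.54 103.31] yaw 39.9 F [-6.94 -0.41 29.5 ] M [-0.08  1.8   0.02] j7 0.70
```

View pics/end.png

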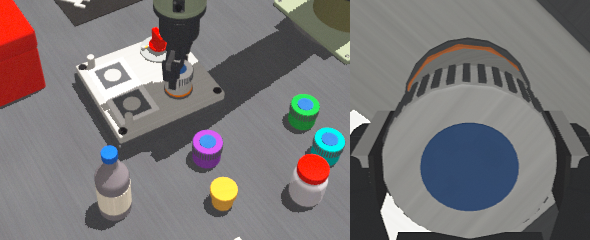

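The picture shows the cap seated on the orange seal at (178,85), still gripped, with the look-alikes, plug, jar and bottle in their old places. Handing in.

```bash
python3 -c "
from rig import job
print(job.finish_job())"
```

```text
the job is handed in; nothing more can be done
None
```

The job is handed in at about 14 s: the cock knob is turned clockwise to its shut stop, and the test cap is on the port, pushed fully home and still gripped and held down at about 30 N; in the last picture the look-alikes, plug, jar and oil bottle stood where they were (the tape, wrench, driver and stones were out of that view).

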